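# Turn out a cast chocolate block

### The arm

A 6-joint arm with a two-finger parallel gripper is mounted at the origin on the work surface. World frame = base frame: x ahead of the robot, y to its left, z up, the work surface at z = 0. Lengths are in m, angles in rad, forces in N, time in s.
With the tool pointing down it reaches from about 0.35 to 0.85 m from the base axis. Payload 8.1 kg.
Tool frame: the origin (TCP) lies on the front face of the gripper's body, between the roots of the fingers; the fingertips stand 84 mm ahead of it and the grasp point (between the pads) lies 65 mm ahead of it; x points along the fingers, y is the direction in which the jaws open and shut, and the axes are right-handed (so a half turn about x gives the same grasp; the last joint's range is limited). The gripper opens to 93 mm and grips with 3 to 60 N. Pads are 15 mm wide; open, the fingers measure 128 mm over their backs; the gripper's body (75 mm by 188 mm) begins 65 mm behind the grasp point.
Start: joints at [1.152, 0.13, 1.488, -0, 1.523, -0.085], TCP at [0.197, 0.567, 0.303] pointing down, gripper open.
Joint ranges: [-2.96, 2.96], [-0.89, 2.26], [0.02, 2.5], [-1.34, 4.48], [0, 2.73], [-2.66, 2.66]. Speed limits (rad/s): [2.39, 2.39, 2.79, 3.14, 3.14, 3.14].

### API

Orientations are given as a rotation vector (axis times angle).
In Python, from plant import telemetry, read_camera, camera_params, robot gives the robot as it stands.
- The arm moves only by the tool step_arm, never from a script. Its argument "commands" is a list of rows, each an object with "xyz": the shift along the tool's x, y, z in mm, a list of three; "turn": the turn, a rotation vector about the tool's x, y, z in rad, a list of three; "grip": the finger opening in mm, from 0 to 93. In form: [{"xyz": [dx, dy, dz], "turn": [ax, ay, az], "grip": grip}, ...]. A call has 1 to 12 rows; each row is the pose to reach, as a shift and turn from the pose commanded when the call began, along the tool's axes at that moment; what a row does not reach only later rows make up. A row lasts 1/8 s, in which the tool goes at most 62.5 mm and 10.7 degrees, less where a joint would pass 70% of its speed; a pose out of reach is approached as far as the arm can. A call with a gripper value outside its range is refused whole. The fingers move at their own pace and stop on an object; "force" is the grip in N (left out, the last holds). Time passes only in rows, so rows that repeat a pose let the fingers close. It gives the time, the measured TCP pose, the force and the opening at its end, in the units of the state.
- telemetry.read_state(): the state, without advancing time (a new reading comes with each control period).
- read_camera(name): name is "scene" or "top"; returns the picture (400x640x3 uint8, red, green, blue); there is no depth.
- camera_params(name): a dict with "mtx" (3x3 intrinsics, pixels), "k1" (the pictures are not rectified: a ray, as slopes to the right and down, at radius r is drawn at 1 + k1 r^2 times it, then the intrinsics apply), "rvec" (rotation vector, rad) and "tvec" (3), from world to camera coordinates, as OpenCV has them. Camera axes: x right, y down, z forward; pixel columns grow to the right and rows downward; lengths in m; the calibration is good to about 2 mm. A picture is of the moment at which its call begins. camera_params takes no time and is no camera call.
- robot.close_job(): hands the job in, once; it reports no verdict.
The state is a dict: "t": time; "q": joint angles; "dq": joint speeds; "joint_torque": joint torques, N m; "tool_pos": TCP position; "orientation": TCP orientation; "force": force on the tool from outside, world axes, zero at the start; "wrist_torque": the same for the moment, N m; "opening": finger opening in m.
Only numpy, scipy, OpenCV 4.12 (cv2) and the standard library are available. Lean on these libraries where they do the work, as an engineer would, in place of code of your own. Each camera call takes 0.05 s, during which the arm holds its last target. There are 200 camera calls.

### The job

Take the chocolate block out of its mould: pinch it in the side notches, raise that end, prop it up on the mould's end rim and let go; then take the propped block by its middle, lift it clear, and lay it flat, right way up, in the empty bay of the tray. Do not let it drop, and leave the block already in the tray and the jar, can and mug where they are.

Things in the scene. Friction and masses are not known exactly. Their poses are not given: they have to be found in the camera images.
- mould: White plastic open mould, 198 x 84 x 46 mm high (all offsets here in mm), fixed, level. Origin: underside centre; z up, x along it to the notched end (away from the robot, within 0.5 rad), y across. Cavity 170 x 60 mm, vertical walls, floor at z 8, rim at z 46. Side walls 12 mm thick, end walls 14.
- notch (a point): Midway between the two notches, at z 18 on the mould's length axis, x 65 in the mould. Here both side walls are cut down to z 18 from x 45 to x 85, right through, so that fingers can pinch the block's flanks across y. The +x end wall beyond stands full height, 84 mm wide. Axes as the mould's.
- rim (a point): Middle of the inner top edge of the notched (+x) end wall, x 85, z 46 in the mould; this wall's top is 14 mm thick. A block end drawn 10 to 15 mm over it and let go stays propped by friction at about 15 degrees, its low end on the cavity floor, the middle of its top about 18 mm above the side walls.
- block: Dark chocolate bar 160 x 56 x 36 mm, 0.34 to 0.55 kg, loose. Origin: underside centre; x along it (to the notched end at the start), z up. At the start it lies in the cavity, 3 to 7 mm free at each end, about 2 at each side, top 2 mm below the rim: only its notched end can be gripped. Tilted, it measures up to 164 mm, so its low end must slide towards the rim as the other end rises.
- tray: Aluminium tray 200 x 200 mm, fixed, with lips 6 mm wide and 18 mm high all round and a rib of that height and width along its middle (x), making two bays 188 x 91 mm with their floor at z 8. Origin: underside centre; x along the bays, y across, z up. The +y bay holds an earlier block, the -y bay is empty.
- bay (a point): Centre of the floor of the tray's empty bay (at x = 0, y = -48.5, z = 8 mm in the tray); axes as the tray's, x along the bay.
- old_block: An identical chocolate block, 160 x 56 x 36 mm, lying flat in the tray's other bay. Origin: centre of its underside. Leave it.
- jar: Amber glass jar with steel cap, 80 mm across, 120 mm high, bystander. Origin: centre of its underside.
- can: Food can with green label, 68 mm across, 90 mm high, bystander. Origin: centre of its underside.
- mug: White mug, 80 mm across, 85 mm high, handle on its +y side, bystander. Origin: centre of its underside.

How it is judged:
On the way, in this order (a step that is already met when the one before it is completed fails the run):
1. the block is propped in the mould with one end up on the rim of the notched end wall, let go by the fingers (angle between block's own z axis and vertical between 0.15 and 0.5 rad and contact force between block and mould above 0.5 N and contact force between block and the fingers below 0.1 N and x of block in the frame of mould between 0.005 and 0.06 m and linear speed of block below 0.03 m/s), for 0.3 s.
2. the block is held by its middle (fingers within 35 mm of the middle of its length) and lifted clear of the mould (contact force between block and the fingers above 2 N and x of the grasp point in the frame of block between -0.035 and 0.035 m and height (world z) of block above 0.07 m and contact force between block and mould below 0.1 N), for 0.2 s.
At the end, for the whole second after the job is handed in: The block lies at rest and right way up on the floor of the tray's empty bay (underside within 4 mm of the floor, level within 0.07 rad, its centre within 16 mm along and 20 mm across of the bay's centre), let go (x of block in the frame of bay between -0.016 and 0.016 m and y of block in the frame of bay between -0.02 and 0.02 m and z of block in the frame of bay between -0.004 and 0.004 m and angle between block's own z axis and vertical below 0.07 rad and linear speed of block below 0.02 m/s); the robot touches nothing.
It fails at once if the block falls free (faster than 0.6 m/s with no finger on it) (linear speed of block above 0.6 m/s and contact force between block and the fingers below 0.05 N).
It fails at once if the block already in the tray is pushed more than 12 mm (distance of old_block from where it was at the start of the episode above 0.012 m).
It fails at once if the jar, can or mug is moved more than 20 mm (distance of any of jar, can, mug from where it was at the start of the episode above 0.02 m).
It also fails if it takes over 53 s, if anything falls off the work surface, if the arm or the gripper's body presses on something with over 40 N, if the wrist force passes 120 N, or if a joint passes its speed limit or range.

## Working session

There is one attempt and no reset: what is moved stays moved. The work goes in short steps, Python scripts to look and compute and a tool call to move; the robot and the scene stay as the last step left them, time stands still between calls to the robot, and variables do not carry over. Pictures are saved under pics/ and viewed, about 8 in all and at most 12, crops included, and the job is handed in when it is done.

Besides the shell and the picture viewer there is one more tool, called after "Call:" as name([rows], argument=value, ...), one row to a line, values as JSON. step_arm: Moves the arm, as the interface text tells. Its arguments: {"type":"object","properties":{"commands":{"type":"array"},"force":{"type":"number"}},"required":["commands"]}

```bash
mkdir -p pics; cat > h.py <<'E'
import numpy as np, cv2
from plant import telemetry, read_camera, camera_params, robot
def cam(n):
    p=camera_params(n);R,_=cv2.Rodrigues(np.array(p["rvec"],float));return np.array(p["mtx"],float),p["k1"],R,np.array(p["tvec"],float).ravel()
def ray(n,uv):
    K,k,R,t=cam(n)
    d=cv2.undistortPoints(np.array(uv,float).reshape(-1,1,2),K,np.array([k,0,0,0,0.])).reshape(-1,2)
    d=np.c_[d,np.ones(len(d))]@R
    return -R.T@t,d
def toplane(n,uv,z):
    o,d=ray(n,uv);return o+d*((z-o[2])/d[:,2])[:,None]
def proj(n,P):
    K,k,R,t=cam(n);return cv2.projectPoints(np.array(P,float).reshape(-1,1,3),cv2.Rodrigues(R)[0],t,K,np.array([k,0,0,0,0.]))[0].reshape(-1,2)
def snap(n,f,crop=None,s=1):
    im=read_camera(n);b=im[...,::-1].copy()
    if crop: b=b[crop[1]:crop[3],crop[0]:crop[2]]
    cv2.imwrite("pics/"+f,cv2.resize(b,None,fx=s,fy=s,interpolation=cv2.INTER_CUBIC));return im
E
python3 - <<'E'
from h import *
a=snap("top","top0.png");b=snap("scene","scene0.png")
np.save("top0.npy",a);np.save("scene0.npy",b)
for n in("top","scene"):
    K,k,R,t=cam(n);print(n,K.round(1).tolist(),k,(-R.T@t).round(3),R.round(2).tolist())
print(telemetry.read_state())
E
```

```text
top [[498.5, 0.0, 329.0], [0.0, 498.5, 203.2], [0.0, 0.0, 1.0]] -0.09507950611885461 [ 0.452 -0.011  1.354] [[-0.0, -1.0, -0.02], [-0.99, 0.0, -0.13], [0.13, 0.02, -0.99]]
scene [[417.9, 0.0, 322.7], [0.0, 417.9, 198.2], [0.0, 0.0, 1.0]] -0.07403553720850978 [1.604 0.221 1.04 ] [[-0.21, 0.98, -0.01], [0.68, 0.14, -0.71], [-0.7, -0.16, -0.7]]
{'t': 0.1, 'q': array([ 1.15158781e+00,  1.31058448e-01,  1.48913574e+00,  2.81225160e-05,
        1.52301547e+00, -8.53953982e-02]), 'dq': array([-0.00058807, -0.00176295, -0.00256564,  0.00020398, -0.00024573,
        0.00022767]), 'joint_torque': array([ 6.62643470e-04, -5.61333597e+01, -4.93097770e+01,  7.69787841e-02,
        2.88713083e-02, -8.90644742e-05]), 'tool_pos': array([0.1964081 , 0.56655605, 0.30182751]), 'orientation': array([ 0.26074358,  1.55530752, -0.26320162]), 'force': array([ 0.40707631,  0.37709165, -0.10465192]), 'wrist_torque': array([-0.0154494,  0.012259 ,  0.0367822]), 'opening': 0.09316157643179415}
```

View pics/top0.png

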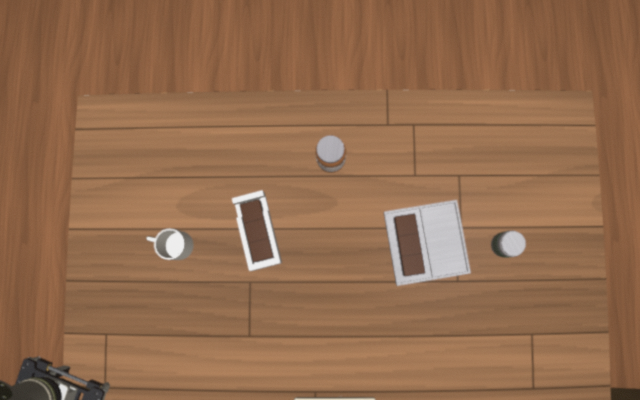

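View pics/scene0.png

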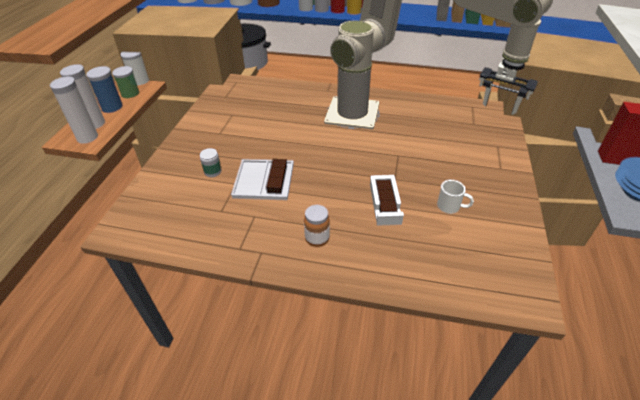

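The top view shows the mould at about (256,231), with its notched end up near (250,197), and its block. The tray is at about (427,243), with its right (-y) bay empty. The jar is at (331,152), the mug at (173,244) and the can at (511,243). The scene view agrees.

```bash
python3 - <<'E'
from h import *
a=np.load("top0.npy");hsv=cv2.cvtColor(a,cv2.COLOR_RGB2HSV)
def big(m,x0,y0,x1,y1,z,nm,close=0):
    k=np.zeros_like(m);k[y0:y1,x0:x1]=m[y0:y1,x0:x1]
    if close:k=cv2.morphologyEx(k,cv2.MORPH_CLOSE,np.ones((close,close),np.uint8))
    c=max(cv2.findContours(k,0,1)[0],key=cv2.contourArea).reshape(-1,2)
    w=toplane("top",c,z)[:,:2]*1000
    (cx,cy),(s1,s2),an=cv2.minAreaRect(w.astype(np.float32))
    L=an if s1>s2 else an+90
    L=(L+90)%180-90
    print(nm,round(cx,1),round(cy,1),round(s1,1),round(s2,1),"ang long",round(L,2),round(np.deg2rad(L),3))
white=((hsv[...,1]<60)&(hsv[...,2]>120)).astype(np.uint8)
dark=((hsv[...,2]<85)).astype(np.uint8)
print(hsv[235,256],hsv[245,410],hsv[200,240],hsv[245,440],hsv[230,300])
big(white,220,180,295,285,.046,"mould",25)
big(dark,220,180,295,285,.044,"block")
big(white,375,190,480,295,.018,"tray",25)
big(dark,380,205,430,285,.044,"old")
cv2.imwrite("pics/crop0.png",cv2.resize(a[175:300,215:485,::-1],None,fx=2.96,fy=2.96,interpolation=cv2.INTER_CUBIC))
E
```

```text
[ 10 105 104] [ 10  95 105] [  0   1 230] [130   4 198] [ 13 115 146]
mould 548.7 205.6 202.9 91.0 ang long 14.14 0.247Traceback (most recent call last):
  File "<stdin>", line 16, in <module>
  File "<stdin>", line 6, in big
ValueError: max() iterable argument is empty
```

```bash
python3 - <<'E'
from h import *
a=np.load("top0.npy");hsv=cv2.cvtColor(a,cv2.COLOR_RGB2HSV)
cv2.imwrite("pics/crop0.png",cv2.resize(a[180:295,220:480,::-1],None,fx=3,fy=3,interpolation=cv2.INTER_CUBIC))
def big(m,x0,y0,x1,y1,z,nm,close=0):
    k=np.zeros_like(m);k[y0:y1,x0:x1]=m[y0:y1,x0:x1]
    if close:k=cv2.morphologyEx(k,cv2.MORPH_CLOSE,np.ones((close,close),np.uint8))
    c=max(cv2.findContours(k,0,1)[0],key=cv2.contourArea).reshape(-1,2)
    w=toplane("top",c,z)[:,:2]*1000
    (cx,cy),(s1,s2),an=cv2.minAreaRect(w.astype(np.float32))
    L=an if s1>s2 else an+90
    L=(L+90)%180-90
    print(nm,round(cx,1),round(cy,1),round(s1,1),round(s2,1),"ang long",round(L,2),round(np.deg2rad(L),3))
for y in(210,225,240,255): print(y,hsv[y,225:290:2,2].tolist())
print(hsv[240,380:475:2,2].tolist())
dark=((hsv[...,2]<125)&(hsv[...,1]<200)).astype(np.uint8)
white=((hsv[...,1]<60)&(hsv[...,2]>120)).astype(np.uint8)
for f in (lambda:big(dark,236,200,278,268,.044,"block"),lambda:big(white,375,190,480,295,.018,"tray",25),lambda:big(dark,380,205,430,285,.044,"old")):
    try:f()
    except Exception as e:print(e)
E
```

```text
210 [157, 156, 156, 157, 155, 172, 233, 228, 124, 100, 100, 99, 100, 101, 102, 100, 102, 102, 89, 189, 236, 204, 146, 155, 155, 154, 154, 154, 155, 154, 154, 155, 157]
225 [173, 173, 173, 172, 173, 174, 188, 234, 236, 151, 97, 99, 100, 102, 102, 102, 104, 102, 103, 102, 130, 232, 235, 164, 156, 173, 171, 171, 170, 171, 171, 170, 169]
240 [145, 145, 145, 145, 144, 144, 147, 146, 186, 235, 229, 126, 98, 100, 100, 98, 97, 96, 98, 103, 105, 103, 138, 232, 232, 143, 138, 148, 148, 148, 150, 151, 149]
255 [147, 145, 146, 145, 146, 145, 144, 146, 144, 145, 204, 237, 222, 108, 101, 102, 105, 102, 104, 106, 106, 106, 107, 103, 170, 236, 228, 131, 133, 136, 135, 136, 135]
[158, 158, 160, 159, 149, 196, 201, 203, 160, 79, 105, 108, 108, 108, 107, 106, 106, 103, 104, 106, 178, 203, 191, 184, 201, 203, 203, 205, 200, 201, 197, 200, 199, 198, 200, 198, 199, 199, 198, 199, 186, 165, 173, 146, 144, 143, 144, 144]
block 549.2 206.7 163.0 57.4 ang long 13.24 0.231
tray 516.4 -249.4 203.0 204.8 ang long -80.97 -1.413
old 509.1 -196.5 156.4 57.3 ang long 8.49 0.148
```

View pics/crop0.png

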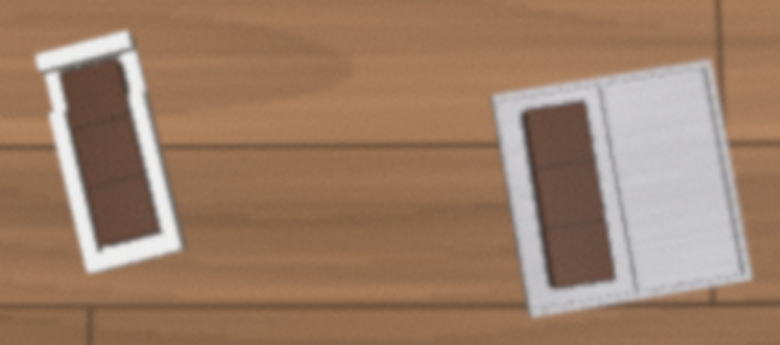

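```bash
cat >> h.py <<'E'
def cross(v,th):
    i=np.where((v[:-1]-th)*(v[1:]-th)<0)[0];return i+(th-v[i])/(v[i+1]-v[i])
def Rz(a): return cv2.Rodrigues(np.array([0,0,a],float))[0]
def Rot(v): return cv2.Rodrigues(np.array(v,float))[0]
def goto(yaw,tilt,tip=None,grasp=None,flip=1):
    """tool target: x down, y across mould y (flip +-1), tilt = end-up rotation of block; prints xyz,turn from now"""
    s=telemetry.read_state();R=Rot(s["orientation"]);p=s["tool_pos"]
    T0=np.array([[0,0,flip],[0,flip,0],[-1,0,0]],float) # cols x=-z,y=flip*y,z=flip*x
    T=Rz(yaw)@Rot([0,-tilt,0])@T0
    P=np.array(grasp)-0.065*T[:,0] if grasp is not None else np.array(tip)-0.084*T[:,0]
    print("t",round(s["t"],2),"xyz",((P-p)@R*1000).round(1),"turn",cv2.Rodrigues(R.T@T)[0].ravel().round(3),"F",s["force"].round(1),"op",round(s["opening"]*1e3,1),"gp",((p+.065*R[:,0])*1000).round(1))
E
python3 - <<'E'
from h import *
a=np.load("top0.npy");hsv=cv2.cvtColor(a,cv2.COLOR_RGB2HSV).astype(float);S=hsv[...,1];V=hsv[...,2]
def fit(pts,z,nm):
    w=toplane("top",pts,z)[:,:2]*1000
    f=cv2.fitLine(w.astype(np.float32),cv2.DIST_HUBER,0,.01,.01).ravel()
    if abs(f[0])>abs(f[1]): f[:2]*=np.sign(f[0])
    n=np.array([-f[1],f[0]]);r=(w-f[2:])@n
    print(nm,"ang",np.degrees(np.arctan2(f[1],f[0])).round(2),"pt",f[2:].round(1),"rms",r.std().round(2),len(w));return f
L=[];bl=[];br=[]
for y in range(212,260):
    x=cross(S[y,220:275],55);
    if y>=222:L.append((220+x[0],y))
    c=[220+q for q in cross(V[y,220:300],168)]
    d=np.where(V[y,225:290]<115)[0]+225
    d0,d1=d.min(),d.max()
    l=[q for q in c if q<d0+2 ]; r=[q for q in c if q>d0+8]
    if y<256: bl.append((l[-1],y));br.append((r[0],y))
fL=fit(L,.046,"mould left outer");fit(bl,.046,"inner left");fit(br,.046,"inner right")
T=[(x,180+cross(S[180:215,x],55)[0]) for x in range(236,262)]
fit(T,.046,"far end outer")
B=[(x,max(y for y in 250+cross(V[250:275,x],168) if y<268)) for x in range(256,270)]
print(B[:3]);fit(B,.046,"near end inner(rim)")
# tray outer left edge, top edge
tl=[(375+cross(S[y,375:420],55)[0],y) for y in range(222,278)];fit(tl,.018,"tray left")
tt=[(x,190+cross(S[190:225,x],55)[0]) for x in range(392,452)];fit(tt,.018,"tray far")
tr=[(440+cross(S[y,440:480],55)[-1],y) for y in range(212,264)];fit(tr,.009,"tray right ~z9")
E
```

```text
Traceback (most recent call last):
IndexError: list index out of range
```

```bash
python3 - <<'E'
from h import *
a=np.load("top0.npy");hsv=cv2.cvtColor(a,cv2.COLOR_RGB2HSV).astype(float);S=hsv[...,1];V=hsv[...,2]
def fit(pts,z,nm):
    w=toplane("top",pts,z)[:,:2]*1000
    f=cv2.fitLine(w.astype(np.float32),cv2.DIST_HUBER,0,.01,.01).ravel()
    if abs(f[0])>abs(f[1]): f[:2]*=np.sign(f[0])
    n=np.array([-f[1],f[0]]);r=(w-f[2:])@n
    print(nm,"ang",np.degrees(np.arctan2(f[1],f[0])).round(2),"pt",f[2:].round(1),"rms",r.std().round(2),len(w));return f
L=[];bl=[];br=[]
for y in range(222,256):
    x0=int(248+(y-231)*13/73)  # row middle approx
    x=cross(S[y,215:275],55);
    if len(x):L.append((215+x[0],y))
    m=256+(y-231)*.22
    c=cross(V[y,215:305],168)+215
    l=c[c<m];r=c[c>m]
    if len(l):bl.append((l[-1],y))
    if len(r):br.append((r[0],y))
fit(L,.046,"mould left outer");fit(bl,.046,"inner left");fit(br,.046,"inner right")
def col(xs,y0,y1,M,th,i):
    o=[]
    for x in xs:
        c=cross(M[y0:y1,x],th)
        if len(c):o.append((x,y0+c[i]))
    return o
fit(col(range(237,261),180,215,S,55,0),.046,"far end outer")
fit(col(range(257,268),235,275,V,168,0),.046,"near end inner")
def row(ys,x0,x1,i): return [(x0+c[i],y) for y in ys for c in [cross(S[y,x0:x1],55)] if len(c)]
fit(row(range(222,278),375,402,0),.018,"tray left");fit(row(range(212,264),440,480,-1),.009,"tray right z9")
fit(col(range(392,452),190,225,S,55,0),.018,"tray far");fit(col(range(402,462),255,295,S,55,-1),.009,"tray near z9")
E
```

```text
mould left outer ang 14.13 pt [515.1 243.4] rms 4.17 34
inner left ang 14.54 pt [518.5 229.4] rms 0.1 33
inner right ang 14.7 pt [524.8 170.2] rms 2.29 34
far end outer ang -75.33 pt [648.3 223.3] rms 0.12 24
near end inner ang -75.61 pt [468.1 189.4] rms 0.17 11
tray left ang 9.0 pt [ 497.4 -149. ] rms 4.84 56
tray right z9 ang 8.74 pt [ 528.8 -352.5] rms 0.21 51
tray far ang -80.96 pt [ 616.5 -234.1] rms 2.61 60
tray near z9 ang -80.85 pt [ 419.3 -283. ] rms 3.09 60
```

```bash
python3 - <<'E'
from h import *
for f in(1,-1): goto(.255,0,grasp=[.6144,.2246,.12],flip=f)
print(Rot(telemetry.read_state()["orientation"]).round(2))
E
```

```text
t 0.1 xyz [ 117.  -185.9  507. ] turn [-0.589 -0.001  0.002] F [ 0.4  0.4 -0.1] op 93.2 gp [196.4 566.5 236.8]
t 0.1 xyz [ 117.  -185.9  507. ] turn [2.553e+00 2.000e-03 1.000e-03] F [ 0.4  0.4 -0.1] op 93.2 gp [196.4 566.5 236.8]
[[-0.    0.33  0.94]
 [-0.    0.94 -0.33]
 [-1.   -0.   -0.  ]]
```

Call:
step_arm([
  {"xyz":[0,-62,169],"turn":[-0.2,0,0],"grip":93},
  {"xyz":[0,-124,338],"turn":[-0.4,0,0],"grip":93},
  {"xyz":[0,-186,507],"turn":[-0.589,0,0],"grip":93},
  {"xyz":[0,-186,507],"turn":[-0.589,0,0],"grip":93},
  {"xyz":[0,-186,507],"turn":[-0.589,0,0],"grip":93},
  {"xyz":[0,-186,507],"turn":[-0.589,0,0],"grip":93},
  {"xyz":[0,-186,507],"turn":[-0.589,0,0],"grip":93},
  {"xyz":[0,-186,507],"turn":[-0.589,0,0],"grip":93},
  {"xyz":[0,-186,507],"turn":[-0.589,0,0],"grip":93},
  {"xyz":[117,-186,507],"turn":[-0.589,0,0],"grip":93},
  {"xyz":[117,-186,507],"turn":[-0.589,0,0],"grip":93},
  {"xyz":[117,-186,507],"turn":[-0.589,0,0],"grip":93},
])

```text
t: 1.6
tool_pos: [0.6109, 0.2238, 0.1791]
orientation: [-0.202, 1.574, 0.199]
force: [-0.5, 0.7, 1.0]
opening: 0.0927
```

```bash
python3 - <<'E'
from h import *
goto(.255,0,grasp=[.6144,.2246,.042])
print(proj("scene",[[.6144,.2246,.1],[.5505,.208,.046]]))
b=snap("scene","s1.png",(320,120,480,240),5)
goto(.255,0,grasp=[.6144,.2246,.042])
E
```

```text
t 1.6 xyz [72.  -0.1  4.4] turn [-0.    -0.012  0.   ] F [-0.5  0.7  1. ] op 92.7 gp [610.2 223.6 114.1]
[[391.12858579 196.62756912]
 [386.43674473 194.53385402]]
t 1.65 xyz [76.5 -0.3  1.7] turn [ 0.    -0.006  0.   ] F [-0.7  0.2  1.4] op 92.9 gp [612.7 224.5 118.5]
```

View pics/s1.png

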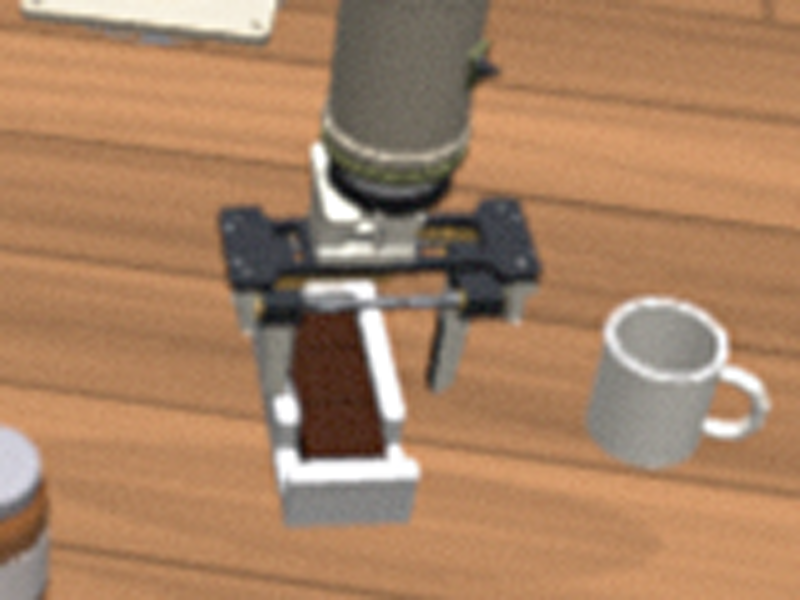

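The picture shows the open fingers straddling the mould, with tips near (275,395) and (440,385) in the crop. Their midpoint matches my projection (356,383). I'm descending.

Call:
step_arm([
  {"xyz":[35,0,1],"turn":[0,0,0],"grip":93},
  {"xyz":[60,0,1],"turn":[0,0,0],"grip":93},
  {"xyz":[76,0,1],"turn":[0,0,0],"grip":93},
  {"xyz":[76,0,1],"turn":[0,0,0],"grip":93},
  {"xyz":[76,0,1],"turn":[0,0,0],"grip":93},
])

```text
t: 2.28
tool_pos: [0.6168, 0.2257, 0.112]
orientation: [-0.2, 1.559, 0.201]
force: [0.5, 0.1, 0.3]
opening: 0.0931
```

```bash
python3 - <<'E'
from h import *
b=snap("scene","s2.png",(320,120,480,240),5)
goto(.255,0,grasp=[.6144,.2246,.042])
E
```

```text
t 2.33 xyz [ 4.9 -0.4 -2.6] turn [ 0.     0.003 -0.   ] F [ 0.1 -0.  -0.1] op 93.2 gp [616.9 225.7  46.9]
```

View pics/s2.png

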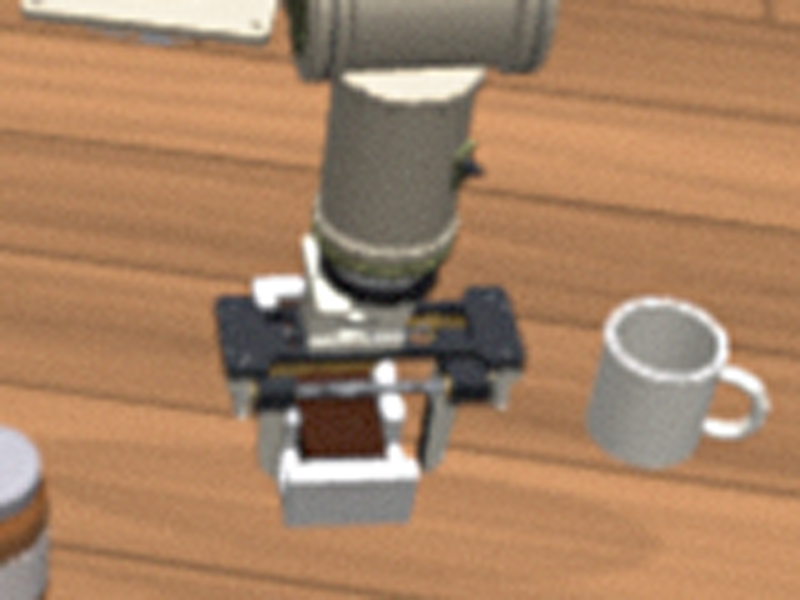

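The fingers stand at the notches (tips about (270,465) and (432,465)), just outside the walls, and centred. I'll go a little lower and pinch.

Call:
step_arm([
  {"xyz":[4,0,-2],"turn":[0,0,0],"grip":93},
  {"xyz":[4,0,-2],"turn":[0,0,0],"grip":75},
  {"xyz":[4,0,-2],"turn":[0,0,0],"grip":65},
  {"xyz":[4,0,-2],"turn":[0,0,0],"grip":40},
  {"xyz":[4,0,-2],"turn":[0,0,0],"grip":40},
  {"xyz":[4,0,-2],"turn":[0,0,0],"grip":40},
  {"xyz":[4,0,-2],"turn":[0,0,0],"grip":40},
], force=40)

```text
t: 3.2
tool_pos: [0.6138, 0.2246, 0.1058]
orientation: [-0.2, 1.561, 0.2]
force: [0.6, -1.2, 0.1]
opening: 0.0557
```

```bash
cat >> h.py <<'E'
def plan(bx0,gx,gz,keys,yaw=.255,c=(.5505,.208)):
    """keys (xb,zb,theta) of block's low bottom edge; grasp at block (gx from low end, gz above underside). prints tool rows from now"""
    s=telemetry.read_state();R=Rot(s["orientation"]);p=s["tool_pos"]
    T0=np.array([[0,0,1],[0,1,0],[-1,0,0]],float)
    for xb,zb,th in keys:
        x=xb+gx*np.cos(th)-gz*np.sin(th);z=zb+gx*np.sin(th)+gz*np.cos(th)
        T=Rz(yaw)@Rot([0,-th,0])@T0
        P=np.array([c[0],c[1],0])+Rz(yaw)@np.array([x/1000,0,z/1000])-.065*T[:,0]
        print((xb,zb,round(th,2)),((P-p)@R*1000).round(1),cv2.Rodrigues(R.T@T)[0].ravel().round(3))
E
python3 - <<'E'
from h import *
goto(.255,0,grasp=[.6144,.2246,.042])
s=telemetry.read_state();R=Rot(s["orientation"]);g=s["tool_pos"]+.065*R[:,0]
m=Rz(.255).T@(g-[.5505,.208,0])*1000;print("grasp in mould",m.round(1),s["wrist_torque"].round(2))
gx=m[0]+80;gz=m[2]-8   # low end assumed at x=-80
D=np.pi/180
plan(0,gx,gz,[(-80,8,0),(-79,8.5,4*D),(-77,9,8*D),(-74,9.5,12*D),(-71,10,16*D),(-70,10,19*D),(-64,10,19*D),(-57,10,19*D),(-56,9,17*D),(-56,8.5,16*D)])
E
```

```text
t 3.2 xyz [-1.2 -0.2  0.6] turn [0. 0. 0.] F [ 0.6 -1.2  0.1] op 55.7 gp [613.8 224.6  40.8]
grasp in mould [65.5  0.1 40.8] [-0.12 -0.21  0.08]
(-80, 8, 0) [ 0.  -0.1  0. ] [0. 0. 0.]
(-79, 8.5, 0.07) [-10.4  -0.1  -6.2] [ 0.   -0.07  0.  ]
(-77, 9, 0.14) [-20.3  -0.1 -12. ] [ 0.    -0.139  0.   ]
(-74, 9.5, 0.21) [-29.6  -0.1 -17.5] [ 0.    -0.209  0.   ]
(-71, 10, 0.28) [-38.3  -0.1 -23.6] [ 0.    -0.279  0.   ]
(-70, 10, 0.33) [-44.   -0.1 -29.7] [ 0.    -0.331  0.   ]
(-64, 10, 0.33) [-44.   -0.1 -23.7] [ 0.    -0.331  0.   ]
(-57, 10, 0.33) [-44.   -0.1 -16.7] [ 0.    -0.331  0.   ]
(-56, 9, 0.3) [-39.3  -0.1 -10.9] [ 0.    -0.296  0.   ]
(-56, 8.5, 0.28) [-36.8  -0.1  -8.6] [ 0.    -0.279  0.   ]
```

Call:
step_arm([
  {"xyz":[-5,0,-3],"turn":[0,-0.035,0],"grip":40},
  {"xyz":[-10.4,0,-6.2],"turn":[0,-0.07,0],"grip":40},
  {"xyz":[-15.4,0,-9.1],"turn":[0,-0.105,0],"grip":40},
  {"xyz":[-20.3,0,-12],"turn":[0,-0.139,0],"grip":40},
  {"xyz":[-25,0,-14.8],"turn":[0,-0.174,0],"grip":40},
  {"xyz":[-29.6,0,-17.5],"turn":[0,-0.209,0],"grip":40},
  {"xyz":[-34,0,-20.5],"turn":[0,-0.244,0],"grip":40},
  {"xyz":[-38.3,0,-23.6],"turn":[0,-0.279,0],"grip":40},
  {"xyz":[-41.2,0,-26.7],"turn":[0,-0.305,0],"grip":40},
  {"xyz":[-44,0,-29.7],"turn":[0,-0.331,0],"grip":40},
  {"xyz":[-44,0,-29.7],"turn":[0,-0.331,0],"grip":40},
  {"xyz":[-44,0,-29.7],"turn":[0,-0.331,0],"grip":40},
], force=50)

```text
t: 4.7
tool_pos: [0.585, 0.2173, 0.1498]
orientation: [-0.158, 1.233, 0.222]
force: [0.7, 0.0, -4.3]
opening: 0.0554
```

```bash
python3 - <<'E'
from h import *
b=snap("scene","s3.png",(340,140,460,240),6)
D=np.pi/180
goto(.255,19*D,grasp=[.6,.22,.09])
plan(0,145.5,32.8,[(-70,10,19*D),(-57,10,19*D),(-56,8.5,16*D)])
E
```

```text
t 4.75 xyz [-3.6 -1.2 -5.1] turn [ 0.    -0.001 -0.   ] F [ 0.6  0.  -4.3] op 55.8 gp [605.5 222.6  88.2]
(-70, 10, 0.33) [-0.1 -0.3 -0. ] [ 0.    -0.001 -0.   ]
(-57, 10, 0.33) [ 4.1 -0.3 12.3] [ 0.    -0.001 -0.   ]
(-56, 8.5, 0.28) [13.6 -0.3 17.7] [ 0.     0.052 -0.   ]
```

View pics/s3.png

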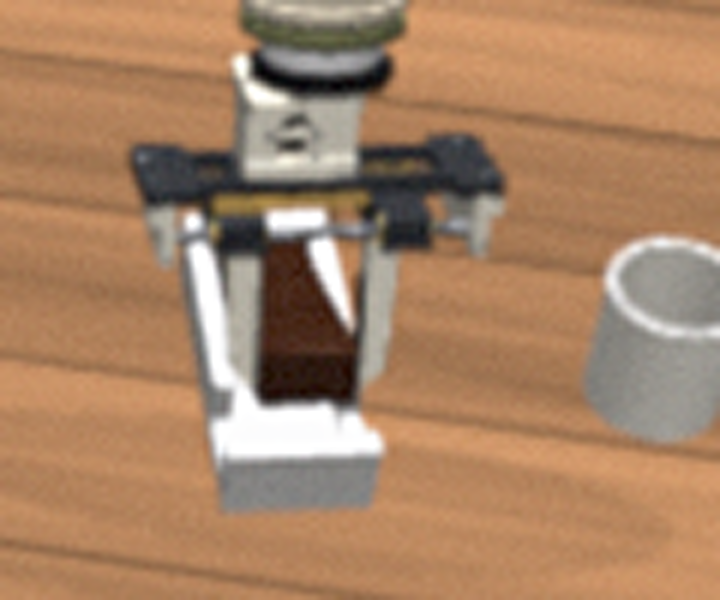

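The block's notched end is raised. Its end face, at crop (262–355, 350–400), sits above the rim, and the 4.3 N load shows the gripper holding it rigidly. Next I draw it over the rim and lower it.

```bash
python3 - <<'E'
from h import *
D=np.pi/180
plan(0,145.5,32.8,[(-57,10,19*D),(-57,8.5,15.5*D),(-57,8,15*D),(-57,7.5,14.5*D)])
E
```

```text
(-57, 10, 0.33) [ 4.1 -0.3 12.3] [ 0.    -0.001 -0.   ]
(-57, 8.5, 0.27) [14.6 -0.3 17.5] [ 0.    0.06 -0.  ]
(-57, 8, 0.26) [16.4 -0.3 18.1] [ 0.     0.069 -0.   ]
(-57, 7.5, 0.25) [18.2 -0.3 18.7] [ 0.     0.078 -0.   ]
```

Call:
step_arm([
  {"xyz":[1,0,3],"turn":[0,0,0],"grip":40},
  {"xyz":[2,0,6],"turn":[0,0,0],"grip":40},
  {"xyz":[3,0,9],"turn":[0,0,0],"grip":40},
  {"xyz":[4,0,12.3],"turn":[0,0,0],"grip":40},
  {"xyz":[4,0,12.3],"turn":[0,0,0],"grip":40},
  {"xyz":[4,0,12.3],"turn":[0,0,0],"grip":40},
])

```text
t: 5.5
tool_pos: [0.5974, 0.2206, 0.1498]
orientation: [-0.158, 1.233, 0.222]
force: [-0.1, 0.3, -4.7]
opening: 0.0557
```

```bash
python3 - <<'E'
from h import *
D=np.pi/180
plan(0,145.5,32.8,[(-57,10,19*D),(-57,8.5,15.5*D),(-57,8,15*D),(-57,7.5,14.5*D)])
s=telemetry.read_state();print(s["force"],s["wrist_torque"])
E
```

```text
(-57, 10, 0.33) [ 0.1 -0.3  0.2] [ 0.    -0.001 -0.   ]
(-57, 8.5, 0.27) [10.6 -0.3  5.4] [ 0.    0.06 -0.  ]
(-57, 8, 0.26) [12.3 -0.3  6. ] [ 0.     0.069 -0.   ]
(-57, 7.5, 0.25) [14.1 -0.3  6.6] [ 0.     0.078 -0.   ]
[-0.10397297  0.28156119 -4.7403735 ] [0.04759137 0.17737319 0.02100379]
```

Call:
step_arm([
  {"xyz":[3,0,1.5],"turn":[0,0.017,0],"grip":40},
  {"xyz":[6,0,3],"turn":[0,0.034,0],"grip":40},
  {"xyz":[8.5,0,4.3],"turn":[0,0.048,0],"grip":40},
  {"xyz":[10.6,0,5.4],"turn":[0,0.06,0],"grip":40},
  {"xyz":[12.3,0,6],"turn":[0,0.069,0],"grip":40},
  {"xyz":[12.3,0,6],"turn":[0,0.069,0],"grip":40},
  {"xyz":[12.3,0,6],"turn":[0,0.069,0],"grip":40},
])

```text
t: 6.38
tool_pos: [0.607, 0.2231, 0.1406]
orientation: [-0.167, 1.3, 0.218]
force: [-2.1, 0.0, -0.6]
opening: 0.0559
```

```bash
python3 - <<'E'
from h import *
D=np.pi/180
plan(0,145.5,32.8,[(-57,8,15*D),(-57,7.5,14.5*D)])
s=telemetry.read_state();print(s["force"],s["wrist_torque"])
E
```

```text
(-57, 8, 0.26) [ 0.4 -0.3 -0.4] [ 0.     0.001 -0.   ]
(-57, 7.5, 0.25) [ 2.1 -0.3  0.3] [ 0.    0.01 -0.  ]
[-2.11697821  0.01126791 -0.60178332] [-0.05380109  0.41287836  0.00321499]
```

The load has dropped from 4.7 to 0.6 N, so the mould is carrying the block. I'm easing the grip and letting go.

Call:
step_arm([
  {"xyz":[0,0,0],"turn":[0,0,0],"grip":50},
  {"xyz":[0,0,0],"turn":[0,0,0],"grip":57},
  {"xyz":[0,0,0],"turn":[0,0,0],"grip":60},
  {"xyz":[0,0,0],"turn":[0,0,0],"grip":66},
  {"xyz":[0,0,0],"turn":[0,0,0],"grip":72},
  {"xyz":[0,0,0],"turn":[0,0,0],"grip":72},
  {"xyz":[0,0,0],"turn":[0,0,0],"grip":72},
  {"xyz":[0,0,0],"turn":[0,0,0],"grip":72},
], force=5)

```text
t: 7.38
tool_pos: [0.6068, 0.223, 0.1403]
orientation: [-0.167, 1.301, 0.218]
force: [0.5, 0.4, 0.4]
opening: 0.0718
```

```bash
python3 - <<'E'
from h import *
b=snap("scene","s4.png",(340,140,460,240),6)
goto(.255,15*np.pi/180,grasp=[.5505,.208,.15])
E
```

```text
t 7.42 xyz [-89.5  -0.3 -53.7] turn [ 0.  0. -0.] F [ 0.2 -0.  -0.4] op 72.3 gp [623.1 227.2  77.5]
```

View pics/s4.png

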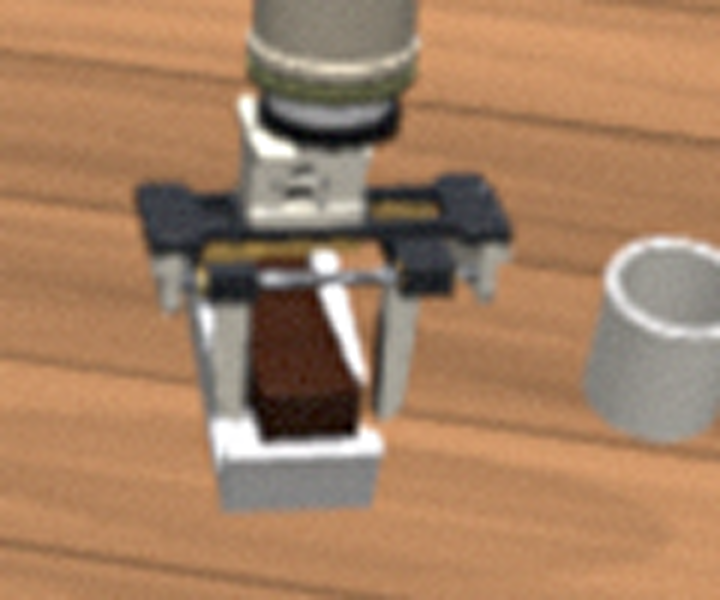

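The block is propped on the rim, with its end face's lower edge at crop (262–355, 437), and the fingers are off both sides. Next I retract and look from above and from the front.

Call:
step_arm([
  {"xyz":[-20,0,0],"turn":[0,0,0],"grip":80},
  {"xyz":[-60,0,0],"turn":[0,0,0],"grip":93},
  {"xyz":[-100,0,-30],"turn":[0,0,0],"grip":93},
  {"xyz":[-100,0,-65],"turn":[0,0,0],"grip":93},
  {"xyz":[-100,0,-65],"turn":[0,0,0],"grip":93},
  {"xyz":[-100,0,-65],"turn":[0,0,0],"grip":93},
])

```text
t: 8.18
tool_pos: [0.5217, 0.2008, 0.2214]
orientation: [-0.167, 1.299, 0.218]
force: [-0.6, -0.2, 1.2]
opening: 0.0932
```

```bash
python3 - <<'E'
from h import *
a=read_camera("scene");b=a[...,::-1]
np.save("sc5.npy",a)
cv2.imwrite("pics/s5.png",cv2.resize(b[140:240,340:460],None,fx=6,fy=6,interpolation=cv2.INTER_CUBIC))
D=np.pi/180
M=lambda x,y,z:np.array([.5505,.208,0])+Rz(.255)@np.array([x,y,z])/1000
for ov in(8,12.5,17):
    th=np.arcsin(41.4/160) if ov==12.5 else None
    print(ov,((proj("scene",[M(85+ov,28,47.5+ov/6),M(85+ov,-28,47.5+ov/6)])-[340,140])*6).round(0).tolist())
print("rim ",((proj("scene",[M(99,42,46),M(99,-42,46)])-[340,140])*6).round(0).tolist())
w=toplane("scene",[[340+262/6,140+437/6],[340+355/6,140+437/6]],.0495)
print("edge in mould",((w-[.5505,.208,0])@Rz(.255)*1000).round(1).tolist())
g=M(9.6,0,68.8);goto(.255,15*D,grasp=g)
E
```

```text
8 [[356.0, 440.0], [254.0, 444.0]]
12.5 [[357.0, 445.0], [255.0, 449.0]]
17 [[359.0, 450.0], [256.0, 454.0]]
rim  [[382.0, 450.0], [229.0, 456.0]]
edge in mould [[89.0, -23.0, 49.5], [91.6, 27.8, 49.5]]
t 8.22 xyz [92.4 -0.3 -2. ] turn [ 0.     0.002 -0.   ] F [0.4 0.4 0.4] op 93.0 gp [538.4 205.1 158.6]
```

View pics/s5.png

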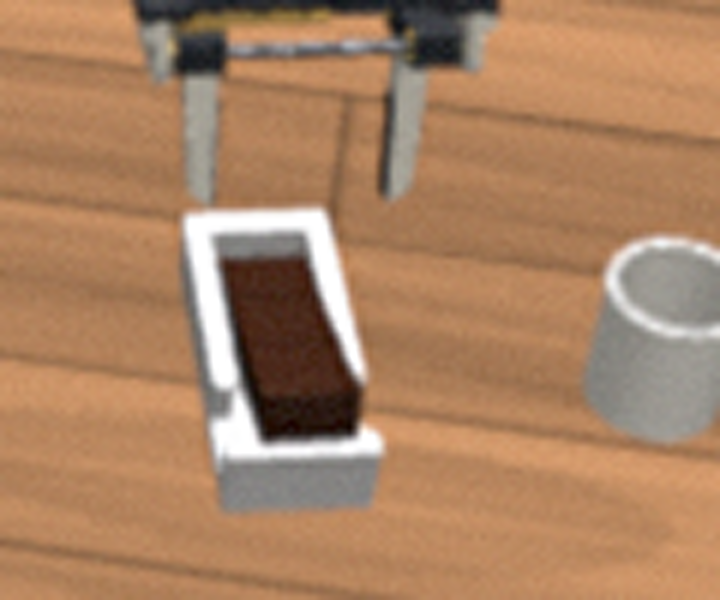

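The block is stably propped, with its edge at crop y≈438 and the rim front at y≈455, so the overhang is roughly 10 mm. The open gripper is in line with it. I'm going down to its middle.

Call:
step_arm([
  {"xyz":[50,0,0],"turn":[0,0,0],"grip":93},
  {"xyz":[75,0,0],"turn":[0,0,0],"grip":93},
  {"xyz":[88,0,0],"turn":[0,0,0],"grip":93},
  {"xyz":[88,0,0],"turn":[0,0,0],"grip":93},
  {"xyz":[88,0,0],"turn":[0,0,0],"grip":93},
])

```text
t: 8.85
tool_pos: [0.5439, 0.2066, 0.1364]
orientation: [-0.167, 1.299, 0.218]
force: [-0.2, -0.2, 0.6]
opening: 0.0931
```

```bash
python3 - <<'E'
from h import *
D=np.pi/180
M=lambda x,y,z:np.array([.5505,.208,0])+Rz(.255)@np.array([x,y,z])/1000
goto(.255,15*D,grasp=M(9.0,0,68.8))
E
```

```text
t 8.85 xyz [ 4.4 -0.3 -2.4] turn [ 0.     0.002 -0.   ] F [-0.2 -0.2  0.6] op 93.1 gp [560.4 210.9  73.7]
```

Call:
step_arm([
  {"xyz":[4,0,-2],"turn":[0,0,0],"grip":93},
  {"xyz":[4,0,-2],"turn":[0,0,0],"grip":80},
  {"xyz":[4,0,-2],"turn":[0,0,0],"grip":68},
  {"xyz":[4,0,-2],"turn":[0,0,0],"grip":60},
  {"xyz":[4,0,-2],"turn":[0,0,0],"grip":40},
  {"xyz":[4,0,-2],"turn":[0,0,0],"grip":40},
  {"xyz":[4,0,-2],"turn":[0,0,0],"grip":40},
  {"xyz":[4,0,-2],"turn":[0,0,0],"grip":40},
], force=50)

```text
t: 9.85
tool_pos: [0.5423, 0.2061, 0.1308]
orientation: [-0.167, 1.301, 0.217]
force: [-1.5, -2.0, 2.3]
opening: 0.0558
```

```bash
python3 - <<'E'
from h import *
D=np.pi/180
M=lambda x,y,z:np.array([.5505,.208,0])+Rz(.255)@np.array([x,y,z])/1000
goto(.255,15*D,grasp=M(9.0,0,68.8))
goto(.255,15*D,grasp=M(9.0,0,78.8))
goto(.255,15*D,grasp=M(9.0,0,168.8))
E
```

```text
t 9.85 xyz [-0.6 -0.2  0.8] turn [0. 0. 0.] F [-1.5 -2.   2.3] op 55.8 gp [558.6 210.3  68. ]
t 9.85 xyz [-10.3  -0.2   3.4] turn [0. 0. 0.] F [-1.5 -2.   2.3] op 55.8 gp [558.6 210.3  68. ]
t 9.85 xyz [-97.2  -0.2  26.7] turn [0. 0. 0.] F [-1.5 -2.   2.3] op 55.8 gp [558.6 210.3  68. ]
```

Call:
step_arm([
  {"xyz":[-4.8,0,1.3],"turn":[0,0,0],"grip":40},
  {"xyz":[-10,0,2.6],"turn":[0,0,0],"grip":40},
  {"xyz":[-19,0,5.2],"turn":[0,0,0],"grip":40},
  {"xyz":[-29,0,7.8],"turn":[0,0,0],"grip":40},
  {"xyz":[-39,0,10.4],"turn":[0,0,0],"grip":40},
  {"xyz":[-53,0,14.2],"turn":[0,0,0],"grip":40},
  {"xyz":[-68,0,18.1],"turn":[0,0,0],"grip":40},
  {"xyz":[-82,0,22],"turn":[0,0,0],"grip":40},
  {"xyz":[-97,0,26],"turn":[0,0,0],"grip":40},
  {"xyz":[-97,0,26],"turn":[0,0,0],"grip":40},
  {"xyz":[-97,0,26],"turn":[0,0,0],"grip":40},
])

```text
t: 11.22
tool_pos: [0.5419, 0.2061, 0.2306]
orientation: [-0.167, 1.302, 0.218]
force: [-0.4, -0.5, -3.9]
opening: 0.0553
```

```bash
python3 - <<'E'
from h import *
b=snap("scene","s6.png",(320,100,480,220),5)
s=telemetry.read_state();print(s["force"],s["wrist_torque"],s["opening"])
goto(.156,0,grasp=[.5242,-.2975,.180])
E
```

```text
[ 0.01636694 -0.33721686 -4.97647601] [-0.04162171  0.31664636 -0.00689058] 0.05550181620783679
t 11.28 xyz [ -51.4 -482.8 -135.4] turn [ 0.099  0.26  -0.013] F [ 0.  -0.3 -5. ] op 55.5 gp [557.9 210.3 167.4]
```

View pics/s6.png

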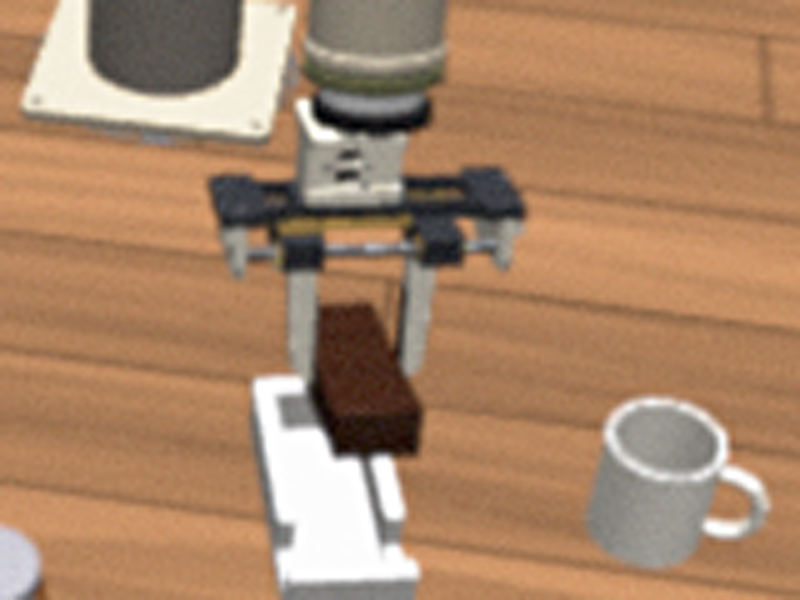

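The block hangs clear above the mould, held at its middle (front face near crop (375,435)), with a load of 5 N. Next I level it on the spot, then carry it over.

```bash
python3 - <<'E'
from h import *
goto(.255,0,grasp=[.5579,.2103,.190])
goto(.156,0,grasp=[.5242,-.2975,.190])
E
```

```text
t 11.28 xyz [-19.7   0.1  22.5] turn [ 0.     0.261 -0.   ] F [ 0.  -0.3 -5. ] op 55.5 gp [557.9 210.3 167.4]
t 11.28 xyz [ -61.1 -482.8 -132.8] turn [ 0.099  0.26  -0.013] F [ 0.  -0.3 -5. ] op 55.5 gp [557.9 210.3 167.4]
```

Call:
step_arm([
  {"xyz":[-5,0,5.6],"turn":[0,0.065,0],"grip":40},
  {"xyz":[-10,0,11.2],"turn":[0,0.13,0],"grip":40},
  {"xyz":[-15,0,17],"turn":[0,0.195,0],"grip":40},
  {"xyz":[-19.7,0,22.5],"turn":[0,0.261,0],"grip":40},
  {"xyz":[-21,-15,17.5],"turn":[0.003,0.261,0],"grip":40},
  {"xyz":[-24,-50,6],"turn":[0.01,0.261,-0.001],"grip":40},
  {"xyz":[-28,-95,-8],"turn":[0.02,0.261,-0.003],"grip":40},
  {"xyz":[-32,-140,-22.5],"turn":[0.029,0.261,-0.004],"grip":40},
  {"xyz":[-36,-190,-38.5],"turn":[0.039,0.261,-0.005],"grip":40},
  {"xyz":[-40,-240,-54.7],"turn":[0.049,0.261,-0.006],"grip":40},
  {"xyz":[-44.5,-290,-71],"turn":[0.059,0.26,-0.008],"grip":40},
  {"xyz":[-48,-335,-85],"turn":[0.069,0.26,-0.009],"grip":40},
])

```text
t: 12.78
tool_pos: [0.5338, -0.1443, 0.2546]
orientation: [-0.145, 1.563, 0.145]
force: [0.8, -0.5, -4.4]
opening: 0.056
```

```bash
python3 - <<'E'
from h import *
goto(.156,0,grasp=[.5242,-.2975,.190])
E
```

```text
t 12.78 xyz [  -0.4 -148.8  -37.6] turn [0.029 0.002 0.001] F [ 0.8 -0.5 -4.4] op 56.0 gp [ 534.  -144.3  189.6]
```

Call:
step_arm([
  {"xyz":[0,-40,-10],"turn":[0.01,0,0],"grip":40},
  {"xyz":[0,-80,-20],"turn":[0.02,0,0],"grip":40},
  {"xyz":[0,-115,-29],"turn":[0.03,0,0],"grip":40},
  {"xyz":[0,-137,-35],"turn":[0.03,0,0],"grip":40},
  {"xyz":[0,-142,-36],"turn":[0.03,0,0],"grip":40},
  {"xyz":[0,-142,-36],"turn":[0.03,0,0],"grip":40},
  {"xyz":[0,-142,-36],"turn":[0.03,0,0],"grip":40},
])

```text
t: 13.65
tool_pos: [0.5263, -0.287, 0.2552]
orientation: [-0.123, 1.565, 0.124]
force: [-0.2, 0.1, -4.7]
opening: 0.0552
```

```bash
python3 - <<'E'
from h import *
b=snap("scene","s7.png",(190,80,350,200),5)
goto(.156,0,grasp=[.5242,-.2975,.190]);goto(.156,0,grasp=[.5242,-.2975,.0495])
print(telemetry.read_state()["wrist_torque"])
R=Rz(.156);c=np.array([.5242,-.2975,0])
print(((proj("scene",[c+R@np.array([x,y,z])/1000 for x,y,z in [(80,28,148.5),(80,-28,148.5),(80,-28,184.5),(-80,-28,184.5)]])-[190,80])*5).round().tolist())
E
```

```text
t 13.7 xyz [  0.3 -10.   -3.8] turn [ 0.001  0.002 -0.   ] F [-0.1 -0.2 -4.2] op 55.4 gp [ 526.5 -286.9  190.3]
t 13.7 xyz [140.8 -10.1  -4.1] turn [ 0.001  0.002 -0.   ] F [-0.1 -0.2 -4.2] op 55.4 gp [ 526.5 -286.9  190.3]
[ 0.023719   -0.00832999 -0.02923061]
[[295.0, 415.0], [213.0, 412.0], [205.0, 370.0], [253.0, 231.0]]
```

View pics/s7.png

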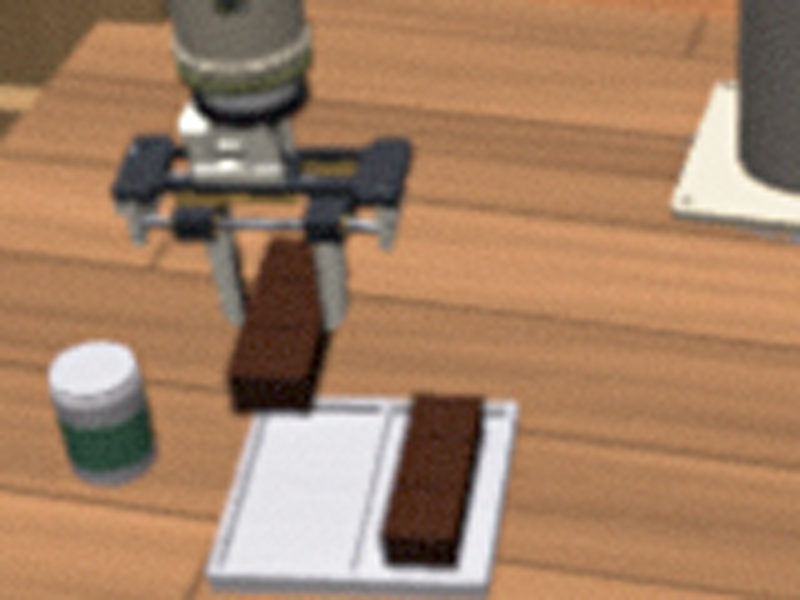

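The held block hangs level over the tray. Its front lower edge is at crop (232–312, 410), against a projected (227–309) after the remaining shift. The empty bay lies at crop (220–385, 410–570), and the old block and can are untouched. I'm correcting by about 10 mm and going down partway.

Call:
step_arm([
  {"xyz":[10,-5,-2],"turn":[0,0,0],"grip":40},
  {"xyz":[40,-11,-4],"turn":[0,0,0],"grip":40},
  {"xyz":[70,-11,-4],"turn":[0,0,0],"grip":40},
  {"xyz":[90,-11,-4],"turn":[0,0,0],"grip":40},
  {"xyz":[100,-11,-4],"turn":[0,0,0],"grip":40},
  {"xyz":[100,-11,-4],"turn":[0,0,0],"grip":40},
  {"xyz":[100,-11,-4],"turn":[0,0,0],"grip":40},
])

```text
t: 14.58
tool_pos: [0.5248, -0.2999, 0.1567]
orientation: [-0.123, 1.564, 0.122]
force: [-0.1, 0.5, -4.1]
opening: 0.0556
```

```bash
python3 - <<'E'
from h import *
goto(.156,0,grasp=[.5242,-.2975,.0495])
R=Rz(.156);c=np.array([.5242,-.2975,0])
P=lambda L:((proj("scene",[c+R@np.array(q)/1000 for q in L])-[190,80])*5).round().tolist()
print("bay corners",P([(94,45.5,8),(94,-45.5,8),(-94,-45.5,8),(-94,45.5,8)]))
b=snap("scene","s8.png",(190,80,350,200),5)
s=telemetry.read_state();g=s["tool_pos"]+.065*Rot(s["orientation"])[:,0];c=np.array([g[0],g[1],g[2]-.0415])
print("pred block front face",P([(80,28,0),(80,-28,0),(80,28,36),(80,-28,36)]))
E
```

```text
t 14.57 xyz [42.2  2.6 -0.3] turn [-0.     0.003  0.001] F [-0.1  0.5 -4.1] op 55.6 gp [ 525.  -300.    91.7]
bay corners [[342.0, 580.0], [216.0, 576.0], [267.0, 409.0], [382.0, 412.0]]
pred block front face [[310.0, 523.0], [231.0, 520.0], [303.0, 484.0], [224.0, 482.0]]
```

View pics/s8.png

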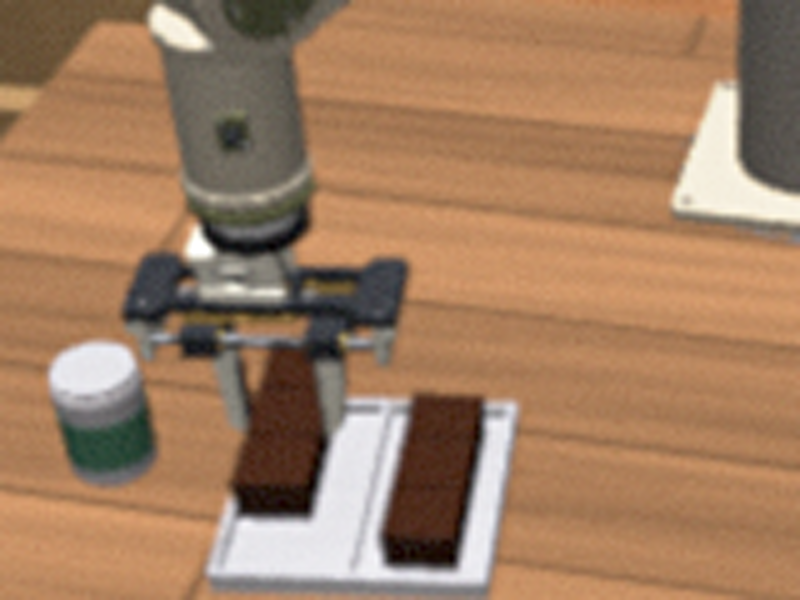

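The block sits over the bay. Its front lower edge is at crop (238–310, 515), close to the projected (231–310, 521), so I shift it about 4 mm in y and 3 mm along and lower it.

Call:
step_arm([
  {"xyz":[12,2,2],"turn":[0,0,0],"grip":40},
  {"xyz":[22,4,3],"turn":[0,0,0],"grip":40},
  {"xyz":[30,4,3],"turn":[0,0,0],"grip":40},
  {"xyz":[35,4,3],"turn":[0,0,0],"grip":40},
  {"xyz":[38,4,3],"turn":[0,0,0],"grip":40},
  {"xyz":[38,4,3],"turn":[0,0,0],"grip":40},
  {"xyz":[38,4,3],"turn":[0,0,0],"grip":40},
])

```text
t: 15.5
tool_pos: [0.5267, -0.2953, 0.1177]
orientation: [-0.122, 1.565, 0.122]
force: [0.2, 0.8, -4.8]
opening: 0.0555
```

```bash
python3 - <<'E'
from h import *
goto(.156,0,grasp=[.5242,-.2975,.0495]);print(telemetry.read_state()["wrist_torque"])
E
```

```text
t 15.5 xyz [ 3.2 -1.8 -2.8] turn [-0.     0.002  0.   ] F [ 0.2  0.8 -4.8] op 55.5 gp [ 526.8 -295.3   52.7]
[ 0.01672524 -0.01701021  0.02542697]
```

Call:
step_arm([
  {"xyz":[1,0,0],"turn":[0,0,0],"grip":40},
  {"xyz":[2,0,0],"turn":[0,0,0],"grip":40},
  {"xyz":[3,0,0],"turn":[0,0,0],"grip":40},
  {"xyz":[3,0,0],"turn":[0,0,0],"grip":40},
])

```text
t: 16.0
tool_pos: [0.5264, -0.295, 0.1141]
orientation: [-0.122, 1.566, 0.123]
force: [0.3, 0.3, -5.2]
opening: 0.0555
```

Call:
step_arm([
  {"xyz":[1,0,0],"turn":[0,0,0],"grip":40},
  {"xyz":[1.5,0,0],"turn":[0,0,0],"grip":40},
  {"xyz":[1.5,0,0],"turn":[0,0,0],"grip":40},
])

```text
t: 16.38
tool_pos: [0.5266, -0.2951, 0.1135]
orientation: [-0.122, 1.565, 0.122]
force: [-4.2, 3.1, 5.5]
opening: 0.0554
```

Contact: the vertical force went from -5 to +5.5 N, so the block is on the floor. I'm letting go gently.

Call:
step_arm([
  {"xyz":[-0.7,0,0],"turn":[0,0,0],"grip":50},
  {"xyz":[-0.7,0,0],"turn":[0,0,0],"grip":57},
  {"xyz":[-0.7,0,0],"turn":[0,0,0],"grip":62},
  {"xyz":[-0.7,0,0],"turn":[0,0,0],"grip":70},
  {"xyz":[-0.7,0,0],"turn":[0,0,0],"grip":74},
  {"xyz":[-0.7,0,0],"turn":[0,0,0],"grip":74},
  {"xyz":[-0.7,0,0],"turn":[0,0,0],"grip":74},
  {"xyz":[-15,0,0],"turn":[0,0,0],"grip":74},
  {"xyz":[-50,0,0],"turn":[0,0,0],"grip":74},
  {"xyz":[-110,0,0],"turn":[0,0,0],"grip":74},
  {"xyz":[-150,0,0],"turn":[0,0,0],"grip":74},
  {"xyz":[-150,0,0],"turn":[0,0,0],"grip":74},
], force=5)

```text
t: 17.88
tool_pos: [0.5281, -0.2965, 0.2694]
orientation: [-0.127, 1.558, 0.118]
force: [-1.3, 0.0, 1.1]
opening: 0.074
```

Call:
step_arm([
  {"xyz":[0,60,-50],"turn":[0,0,0],"grip":74},
  {"xyz":[0,110,-80],"turn":[0,0,0],"grip":74},
  {"xyz":[0,160,-100],"turn":[0,0,0],"grip":74},
  {"xyz":[0,210,-100],"turn":[0,0,0],"grip":74},
  {"xyz":[0,260,-100],"turn":[0,0,0],"grip":74},
  {"xyz":[0,300,-100],"turn":[0,0,0],"grip":74},
  {"xyz":[0,300,-100],"turn":[0,0,0],"grip":74},
  {"xyz":[0,300,-100],"turn":[0,0,0],"grip":74},
])

```text
t: 18.88
tool_pos: [0.3808, -0.0146, 0.2625]
orientation: [-0.123, 1.566, 0.123]
force: [-0.4, 1.1, 1.1]
opening: 0.0739
```

```bash
python3 - <<'E'
from h import *
a=snap("top","t9.png",(370,180,490,300),5);s=telemetry.read_state();print(s["t"],s["tool_pos"],s["force"])
hsv=cv2.cvtColor(a,cv2.COLOR_RGB2HSV);m=((hsv[...,2]<125)&(hsv[...,1]<200)&(hsv[...,1]>40)).astype(np.uint8)
for n,x0,x1 in(("old",385,432),("new",432,468)):
    k=np.zeros_like(m);k[203:285,x0:x1]=m[203:285,x0:x1]
    c=max(cv2.findContours(k,0,1)[0],key=cv2.contourArea).reshape(-1,2)
    w=toplane("top",c,.044)[:,:2]*1000
    r=cv2.minAreaRect(w.astype(np.float32));print(n,np.round(r[0],1),np.round(r[1],1),round(r[2],1),
      "in bay frame",((np.array(r[0])-[524.2,-297.5])@Rz(.156)[:2,:2]).round(1))
E
```

```text
18.925 [ 0.38084753 -0.01495884  0.26247347] [-0.04003421 -0.07950294 -0.79258391]
old [ 509.1 -197.6] [156.3  54.8] 8.3 in bay frame [  0.6 101. ]
new [ 525.  -292.2] [156.1  57. ] 9.7 in bay frame [1.6 5.2]
```

View pics/t9.png

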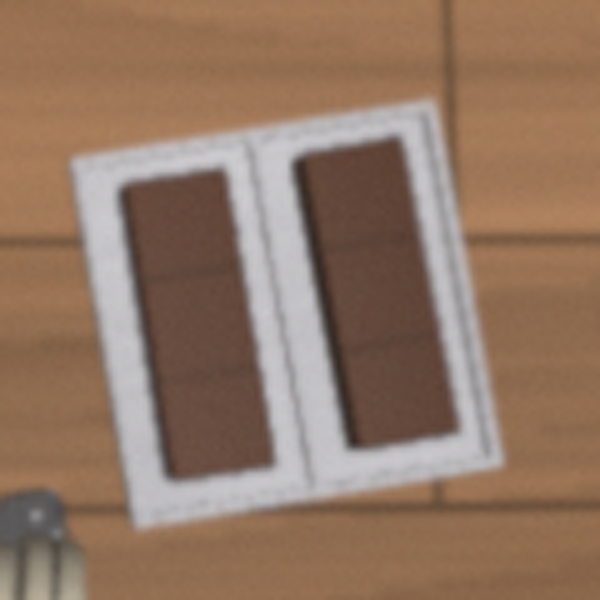

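The block lies flat in the empty bay, centred near crop (380,295), about 2 mm along and 5 mm across from the bay's centre. The old block is unmoved (about 1 mm, within measurement noise) and the arm is clear.

```bash
python3 -c "
from plant import robot;print(robot.close_job())"
```

```text
the job is handed in; nothing more can be done
None
```

I took the block out of its mould, laid it flat in the tray's empty bay, and handed the job in at about t = 19 s. `close_job()` gave no verdict.

- **Propping:** I pinched the block in the notches, raised it to 19°, drew it over the rim, lowered it to about 15° and let go. The load fell from 4.7 N to 0.6 N before release, and a picture showed the block stably propped.
- **Overhang:** The picture gave roughly 5–10 mm over the rim, less than the 12.5 mm I had planned. The block held there without trouble.
- **Lifting:** I regripped it by its middle and lifted it clear of the mould; a picture confirmed this, with a load of about 5 N. I then levelled it and lowered it until the force showed floor contact.
- **Placing:** The last top view puts the block about 2 mm along and 5 mm across from the bay's centre and aligned within 1° of it. It looked flat in that view; I did not measure its tilt.
- **Surroundings:** The old block measured about 1 mm from its start, which is within measurement noise. The arm stands well clear. I did not remeasure the jar, can or mug, but no move went near them and no unexpected force appeared.

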